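Seat the vial tray on the shaker

ROBOT

A 7-joint arm with a two-finger parallel gripper is mounted at the origin on the work surface. World frame = base frame: x ahead of the robot, y to its left, z up, the work surface at z = 0. Lengths are in m, angles in degrees, forces in N, time in s.
With the tool pointing down it reaches from about 0.425 to 1.025 m from the base axis. Payload 9.4 kg.
Tool frame: the origin (TCP) lies on the front face of the gripper's body, between the roots of the fingers; the fingertips stand 73 mm ahead of it and the grasp point (between the pads) lies 54 mm ahead of it (env.tip_reach is the z of the fingertips in the tool frame, in m); z points along the fingers, y is the line along which they close (so a half turn about z gives the same grasp; the last joint's range is limited). The gripper opens to 85 mm and grips with 20 to 120 N. Pads are 22 mm wide; open, the fingers measure 114 mm over their backs; the gripper's body (76 mm by 85 mm) begins 54 mm behind the grasp point. The pads swing forward as they close: fully open they stand 13 mm farther back than shut.
Start: joints at [-80.025, 34.337, -0.143, 91.639, 0.103, 54.024, -4.572], TCP at [0.18, 0.702, 0.304] pointing down, gripper open.
Joint ranges: [-147.43, 147.43], [-19.82, 112.94], [-74.19, 73.91], [6.32, 146.72], [-59.91, 239.91], [6.04, 106.73], [-150.56, 150.56]. Speed limits (degrees/s): [127.2, 127.2, 172.46, 172.46, 180, 180, 180].

INTERFACE

Orientations are given as a 3x3 rotation matrix whose columns are the frame's x, y, z axes.
In Python, from bench import env gives the robot as it stands.
- The arm moves only by the tool send_rows, never from a script. Its argument "moves" is a list of rows, each a list of 2 entries, a list of its own where there are three numbers: the shift along the tool's x, y, z as a fraction of full scale, then the turn, a rotation vector about the tool's x, y, z as a fraction of full scale. A call has 1 to 10 rows; each row is the pose to reach, as a shift and turn from the pose commanded when the call began, along the tool's axes at that moment; what a row does not reach only later rows make up. Full scale, the value 1, is 300 mm for a shift and 45 degrees for a turn. A row lasts 1/8 s, in which the tool goes at most 62.5 mm and 10.7 degrees, less where a joint would pass 70% of its speed; a pose out of reach is approached as far as the arm can. A call with a number of a shift or a turn outside -1 to 1 is refused whole. A call with a gripper value outside its range is refused whole. "hand" is the closure, from 0 (fully open) to 1 (shut), set as the call begins (left out, the last holds). The fingers move at their own pace and stop on an object; "squeeze" is the grip in N (left out, the last holds). Time passes only in rows, so rows that repeat a pose let the fingers close. It gives the time, the measured TCP pose, the force, the opening and the grip force at its end, in the units of the state.
- env.get_state(): the state, without advancing time (a new reading comes with each control period).
- env.grab_frame(name): name is "side" or "top" or "wrist"; returns a dict with "image" (480x640x3 uint8, red, green, blue), "range_z" (480x640 float32, m along the optical axis (not along the pixel's ray), 0 where there is no reading), "intrinsics" (3x3 intrinsics, pixels), "pose" (4x4, takes a point from camera to world coordinates). Camera axes: x right, y down, z forward; pixel columns grow to the right and rows downward; lengths in m; the calibration is good to about 2 mm. A picture is of the moment at which its call begins.
- env.finish_job(): hands the job in; it is judged then, once.
The state is a dict: "t": time; "q": joint angles; "joint_velocities": joint speeds; "joint_efforts": joint torques, N m; "tool_pos": TCP position; "ee_rot": TCP orientation; "wrist_force": force on the tool from outside, world axes, zero at the start; "torque": the same for the moment, N m; "width": finger opening in m; "gripper_force": force on a finger pad.
Only numpy, scipy, OpenCV 4.12 (cv2) and the standard library are available. Lean on these libraries where they do the work, as an engineer would, in place of code of your own. Each camera call takes 0.05 s, during which the arm holds its last target. There are 200 camera calls.

TASK

Lift the blue vial tray by its handle and seat it on the vial shaker, with the two pegs in the tray's two holes and the tray lying flat on the platform; either end may face forward. Set it down rather than dropping it, let go of it, and leave the grey tray and the bottle where they stand.

Things in the scene. Friction and masses are not known exactly. Their poses are not given: they have to be found in the camera images.
- blue_tray_handle (a point): Blue vial tray (amber vials, white handle), loose, 0.3 to 0.6 kg. Block 150 x 100 x 22 mm; two square through-holes, 30 mm wide, 50 mm either side of its middle along x. Vials reach 42 mm above the underside. Handle bar over the middle: 60 long (x), 16 thick (y), 22 high. Point: centre of the bar, 75 mm above the underside. x: tray's long direction, z up. Same either end round.
- grey_tray_handle (a point): Grey vial tray (white vials, green caps, green handle), loose: a bystander of the same shape and size as the blue tray. Point: centre of its handle bar, 75 mm above its underside; axes as for the blue tray.
- shaker_seat (a point): Vial shaker, fixed: white housing 220 (x) x 160 mm, black platform 165 x 115 mm on top, 70 mm above the bench. Point: centre of the platform's top face, midway between two upright steel pegs that stand 50 mm either side of it along x, 18 mm high, 14 mm thick, tapering to 6 mm at the tip. z up. A tray seated flat has its handle's centre 75 mm above this point.
- bottle_center (a point): Amber glass bottle with a blue cap, 68 mm in diameter, 140 mm high, loose: a bystander. Point: on its axis, 70 mm above the bench.

How it is judged (in metres and radians):
At the end, for the whole second after the job is handed in: The blue tray lies flat on the shaker's platform (handle centre 69 to 81 mm above it, tilt under 0.08 rad) with the pegs in its holes: centred within 15 mm, long directions within 0.25 rad either way round, at rest (horizontal distance between blue_tray_handle and shaker_seat below 0.015 m and z of blue_tray_handle in the frame of shaker_seat between 0.069 and 0.081 m and angle between the x axis of blue_tray_handle and the x axis of shaker_seat, either way round below 0.25 rad and angle between blue_tray_handle's own z axis and vertical below 0.08 rad and linear speed of blue_tray below 0.02 m/s); the robot touches nothing.
It fails at once if the blue tray is dropped (moves faster than 0.5 m/s with no finger touching it) (linear speed of blue_tray above 0.5 m/s and contact force between the fingers and blue_tray below 0.05 N).
It fails at once if the grey tray is moved by more than 30 mm (distance of grey_tray_handle from where it was at the start of the episode above 0.03 m).
It fails at once if the bottle is moved by more than 30 mm (distance of bottle_center from where it was at the start of the episode above 0.03 m).
It also fails if it takes over 43 s, if anything falls off the work surface, if the arm or the gripper's body presses on something with over 40 N, if the wrist force passes 120 N, or if a joint passes its speed limit or range.

## Working session

There is one attempt and no reset: what is moved stays moved. The work goes in short steps, Python scripts to look and compute and a tool call to move; the robot and the scene stay as the last step left them, time stands still between calls to the robot, and variables do not carry over. Pictures are saved under pics/ and viewed, at most 10 in all, crops included, and the job is handed in when it is done.

Besides the shell and the picture viewer there is one more tool, called after "Request:" by a JSON object that holds its "method" and its "body". send_rows: Moves the arm, as the interface text tells. Shift numbers are shares of 300 mm and turn numbers shares of 45 degrees, none past 1 either way. Its arguments: {"type":"object","properties":{"moves":{"type":"array"},"hand":{"type":"number"},"squeeze":{"type":"number"}},"required":["moves"]}

```bash
mkdir -p pics
cat > h.py <<'E'
import numpy as np, cv2
from bench import env
def pts(f):
    z=f["range_z"];K=f["intrinsics"];v,u=np.mgrid[:480,:640]
    c=np.stack([(u-K[0,2])/K[0,0]*z,(v-K[1,2])/K[1,1]*z,z],-1)
    P=f["pose"];w=c@P[:3,:3].T+P[:3,3]; w[z<=0]=np.nan
    return w
E
python3 - <<'E'
from h import *
s=env.get_state();print(s["t"],s["tool_pos"],s["ee_rot"],s["width"],s["wrist_force"])
for n in("top","side"):
    f=env.grab_frame(n);np.savez(f"{n}0.npz",**f);cv2.imwrite(f"pics/{n}0.png",f["image"][...,::-1]);print(n,f["pose"].round(3).tolist(),f["intrinsics"][0,0],np.nanmean(f["range_z"]>0))
E
```

```text
0.0 [0.17982833 0.70197199 0.30303659] [[-9.68720079e-01  2.48155850e-01 -2.88087621e-04]
 [ 2.48156000e-01  9.68718925e-01 -1.49813016e-03]
 [-9.26938334e-05 -1.52275944e-03 -9.99998836e-01]] 0.08538082897315856 [-0.06382501 -0.55961099 -0.01941371]
top [[0.009, -0.994, 0.106, 0.485], [-1.0, -0.01, -0.012, 0.018], [0.013, -0.105, -0.994, 1.198], [0.0, 0.0, 0.0, 1.0]] 573.1677252404493 0.995947265625
side [[-0.997, -0.058, 0.041, 0.561], [-0.07, 0.653, -0.754, 0.926], [0.017, -0.755, -0.655, 0.882], [0.0, 0.0, 0.0, 1.0]] 586.1705497460741 0.9959505208333334
```

View pics/top0.png

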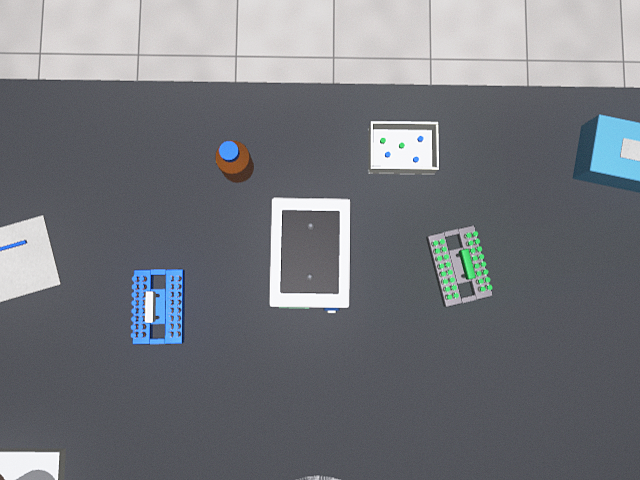

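View pics/side0.png

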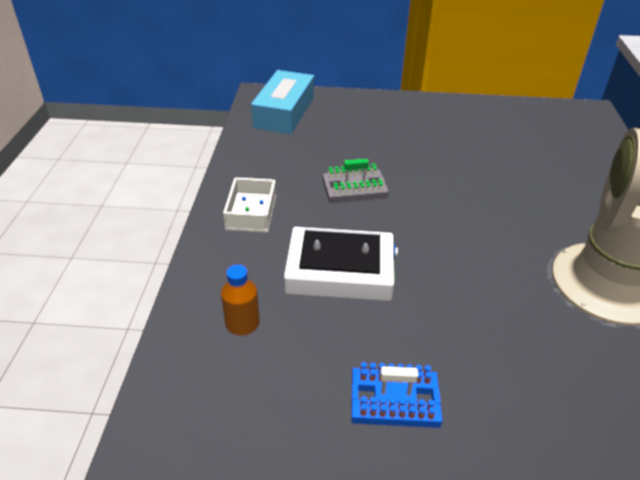

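The top view shows the blue tray at pixel (158,306) with its white handle at (150,307). The shaker pegs are at (310,226) and (310,277), the grey tray is at (462,265) and the bottle at (233,158). The side view agrees with this: tray (396,393), pegs (317,244) and (365,247).

```bash
cat >> h.py <<'E'
def rect(p):
    (c,s,a)=cv2.minAreaRect((p[:,:2]*1000).astype(np.float32)); b=cv2.boxPoints((c,s,a))
    e=[b[1]-b[0],b[2]-b[1]]; e=max(e,key=np.linalg.norm); return np.round(c,1),np.round(s,1),round(float(np.degrees(np.arctan2(e[1],e[0]))%180),2)
E
python3 - <<'E'
from h import *
for n in("top","side"):
    f=dict(np.load(n+"0.npz"));w=pts(f);im=f["image"].astype(int);r,g,b=im[...,0],im[...,1],im[...,2];z=w[...,2]
    x,y=w[...,0],w[...,1]
    reg=(x>.3)&(x<.6)&(y>.2)&(y<.5)
    def rep(nm,m):
        p=w[m]
        if len(p)<5: print(n,nm,len(p));return
        print(n,nm,len(p),*rect(p),"mean",p.mean(0).round(4),"zmed",np.median(p[:,2]).round(4),p[:,2].max().round(4))
    white=(im.min(-1)>140)
    rep("handle",reg&white&(z>.06)); rep("tray",reg&(z>.015)&(z<.05)&(b>r+50))
    sr=(abs(x-.52)<.2)&(abs(y)<.15)
    rep("housing",sr&white&(z>.05)&(z<.085))
    rep("platform",sr&(im.max(-1)<80)&(z>.06)&(z<.08))
    pm=(sr&(z>.077)).astype(np.uint8); k,l,st,c=cv2.connectedComponentsWithStats(pm)
    for i in range(1,k):
        if st[i,4]>4: rep(f"peg{i}{c[i].round(1)}",l==i)
    bm=(x>.5)&(y>.1)&(y<.3)&(z>.12)&(z<.16); rep("bottle",bm)
    rep("grey handle",(y<-.2)&(y>-.4)&(x<.65)&(z>.065)&(z<.1))
E
```

```text
top handle 245 [466.9 330.8] [57.6 15.9] 2.06 mean [0.4667 0.3303 0.0853] zmed 0.0852 0.0918
top tray 2601 [466.7 330.2] [149.7 101.2] 0.86 mean [0.4669 0.3272 0.0275] zmed 0.023 0.0475
top housing 3823 [578.5  21.8] [159.  219.4] 179.63 mean [0.5737 0.0217 0.0575] zmed 0.0574 0.0849
top platform 99 [579.5  23.4] [111.3 162.6] 179.11 mean [0.6017 0.0448 0.0697] zmed 0.0696 0.0786
top peg1[310.4 226. ] 38 [627.8  21.8] [12.  11.9] 1.55 mean [0.6274 0.0211 0.0831] zmed 0.0834 0.0905
top peg4[309.3 276.7] 35 [528.4  22. ] [11.2 11.8] 124.72 mean [0.528  0.0221 0.0835] zmed 0.083 0.0909
top bottle 334 [761.4 176.7] [35.9 35.8] 16.73 mean [0.7599 0.1761 0.1382] zmed 0.1393 0.1456
top grey handle 311 [ 555.7 -286.7] [59.3 16.6] 14.41 mean [ 0.5554 -0.2855  0.083 ] zmed 0.0844 0.0906
side handle 475 [464.9 332.4] [59.9 18.4] 1.46 mean [0.4648 0.335  0.0819] zmed 0.0844 0.0903
side tray 3491 [464.5 332.2] [150.7 102.5] 1.05 mean [0.4665 0.3409 0.0277] zmed 0.0229 0.05
side housing 2579 [576.   23.9] [220.8 166.5] 0.05 mean [0.5744 0.0481 0.0579] zmed 0.0575 0.0849
side platform 2741 [576.5  26.3] [115.4 157.3] 179.52 mean [0.5763 0.0326 0.0695] zmed 0.0697 0.0751
side peg1[316.8 243.5] 39 [625.   25.4] [12.4 11.8] 4.52 mean [0.6254 0.0256 0.0826] zmed 0.0812 0.0904
side peg2[365.2 246.1] 31 [525.6  24.8] [13.5  9.9] 22.12 mean [0.5259 0.025  0.0828] zmed 0.0828 0.091
side bottle 368 [758.8 179.3] [35.8 36. ] 109.25 mean [0.7579 0.1834 0.1361] zmed 0.1389 0.1445
side grey handle 241 [ 553.5 -285.4] [59.2 24.1] 15.34 mean [ 0.5535 -0.2816  0.0787] zmed 0.0803 0.0891
```

Request:
{"method": "send_rows", "body": {"moves": [[[-0.16, -0.13, 0.03], [0, 0, -0.07]], [[-0.33, -0.26, 0.06], [0, 0, -0.14]], [[-0.49, -0.39, 0.09], [0, 0, -0.21]], [[-0.65, -0.52, 0.12], [0, 0, -0.28]], [[-0.82, -0.64, 0.15], [0, 0, -0.34]], [[-0.82, -0.64, 0.15], [0, 0, -0.34]], [[-0.82, -0.64, 0.15], [0, 0, -0.34]]], "hand": 0}}

```text
t: 0.98
tool_pos: [0.3706, 0.4554, 0.2588]
ee_rot: [[-1.0, -0.015, -0.0], [-0.015, 1.0, 0.0], [0.0, 0.0, -1.0]]
wrist_force: [-0.2, 1.2, -0.5]
width: 0.0855
gripper_force: 0.0
```

Request:
{"method": "send_rows", "body": {"moves": [[[-0.1, -0.14, 0.06], [0, 0, 0]], [[-0.21, -0.28, 0.13], [0, 0, 0]], [[-0.31, -0.42, 0.18], [0, 0, 0]], [[-0.31, -0.42, 0.2], [0, 0, 0]], [[-0.31, -0.42, 0.2], [0, 0, 0]], [[-0.31, -0.42, 0.2], [0, 0, 0]]]}}

```text
t: 1.72
tool_pos: [0.4645, 0.3331, 0.1993]
ee_rot: [[-1.0, -0.02, 0.0], [-0.02, 1.0, 0.001], [-0.0, 0.001, -1.0]]
wrist_force: [0.3, 0.2, -0.3]
width: 0.0854
gripper_force: 0.0
```

Run:
```python
from h import *
s=env.get_state();print(s["t"],s["tool_pos"])
f=env.grab_frame("wrist");cv2.imwrite("pics/w1.png",f["image"][...,::-1]);w=pts(f);im=f["image"].astype(int);x,y,z=np.moveaxis(w,-1,0)
m=(abs(x-.466)<.06)&(abs(y-.331)<.03)&(z>.075)&(z<.1)&(im.min(-1)>120)
print(m.sum(),rect(w[m]),np.median(z[m]))
```

```text
1.725 [0.46451132 0.33309508 0.19927669]
3408 (array([464.9, 332.5]), array([59.7, 16. ]), 1.41) 0.08480353804248145
```

View pics/w1.png

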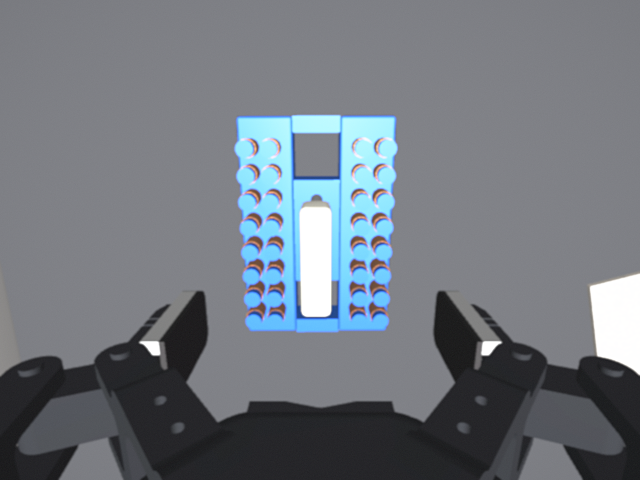

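The wrist view shows the white bar at (316,260), centred between the fingers, and it measures within 1 mm of the tool axis. I'll go down and grip.

Request:
{"method": "send_rows", "body": {"moves": [[[0, 0, 0.08], [0, 0, 0]], [[0, 0, 0.16], [0, 0, 0]], [[0, 0, 0.21], [0, 0, 0]], [[0, 0, 0.235], [0, 0, 0]], [[0, 0, 0.235], [0, 0, 0]], [[0, 0, 0.235], [0, 0, 0]]]}}

```text
t: 2.52
tool_pos: [0.4659, 0.331, 0.129]
ee_rot: [[-1.0, -0.016, 0.001], [-0.016, 1.0, 0.001], [-0.001, 0.001, -1.0]]
wrist_force: [0.2, -0.3, -0.1]
width: 0.0858
gripper_force: 0.0
```

Request:
{"method": "send_rows", "body": {"moves": [[[0, 0, 0], [0, 0, 0]], [[0, 0, 0], [0, 0, 0]], [[0, 0, 0], [0, 0, 0]], [[0, 0, 0], [0, 0, 0]], [[0, 0, 0], [0, 0, 0]], [[0, 0, 0], [0, 0, 0]], [[0, 0, 0], [0, 0, 0]], [[0, 0, 0], [0, 0, 0]]], "hand": 1, "squeeze": 70}}

```text
t: 3.52
tool_pos: [0.4657, 0.3308, 0.1287]
ee_rot: [[-1.0, -0.016, 0.0], [-0.016, 1.0, 0.0], [-0.0, 0.0, -1.0]]
wrist_force: [-0.5, -0.6, 5.2]
width: 0.0153
gripper_force: 69.4
```

Request:
{"method": "send_rows", "body": {"moves": [[[0, 0, -0.03], [0, 0, 0]], [[0, 0, -0.1], [0, 0, 0]], [[0, 0, -0.2], [0, 0, 0]], [[0, 0, -0.3], [0, 0, 0]], [[0, 0, -0.4], [0, 0, 0]], [[0, 0, -0.47], [0, 0, 0]], [[0, 0, -0.5], [0, 0, 0]], [[0, 0, -0.5], [0, 0, 0]]]}}

```text
t: 4.53
tool_pos: [0.4655, 0.3307, 0.2785]
ee_rot: [[-1.0, -0.016, 0.0], [-0.016, 1.0, 0.0], [-0.0, 0.0, -1.0]]
wrist_force: [-0.7, 0.4, -3.7]
width: 0.0151
gripper_force: 68.5
```

Request:
{"method": "send_rows", "body": {"moves": [[[-0.02, -0.05, 0], [0, 0, 0]], [[-0.06, -0.16, 0], [0, 0, 0]], [[-0.11, -0.3, 0], [0, 0, 0.01]], [[-0.17, -0.45, 0], [0, 0, 0.01]], [[-0.22, -0.6, 0], [0, 0, 0.02]], [[-0.27, -0.74, 0], [0, 0, 0.025]], [[-0.31, -0.86, 0], [0, 0, 0.025]], [[-0.34, -0.93, 0], [0, 0, 0.025]], [[-0.35, -0.95, 0], [0, 0, 0.025]], [[-0.35, -0.95, 0], [0, 0, 0.025]]]}}

```text
t: 5.78
tool_pos: [0.5749, 0.0473, 0.2778]
ee_rot: [[-1.0, 0.004, -0.001], [0.004, 1.0, 0.0], [0.001, 0.0, -1.0]]
wrist_force: [-0.9, 0.7, -3.9]
width: 0.015
gripper_force: 68.6
```

Run:
```python
from h import *
s=env.get_state();print(s["t"],s["tool_pos"],s["ee_rot"].round(3).tolist())
for n in("top","side"):
    f=env.grab_frame(n);w=pts(f);im=f["image"].astype(int);x,y,z=np.moveaxis(w,-1,0);r,g,b=np.moveaxis(im,-1,0)
    cv2.imwrite(f"pics/{n}1.png",f["image"][...,::-1])
    m=(abs(x-.57)<.15)&(abs(y-.05)<.15)&(z>.13)&(z<.2)&(b>r+50)
    p=w[m];t=p[p[:,2]<.18]
    A=np.c_[t[:,:2]-t[:,:2].mean(0),np.ones(len(t))]
    d=m&(z<.178)
    print(n,rect(p),len(t),"plane",np.linalg.lstsq(A,t[:,2],rcond=None)[0].round(4),np.percentile(p[:,2],[1,50,99]).round(4))
```

```text
5.775 [0.57494166 0.04728617 0.27777649] [[-1.0, 0.004, -0.001], [0.004, 1.0, 0.0], [0.001, 0.0, -1.0]]<stdin>:8: RuntimeWarning: Mean of empty slice.
  ret = um.true_divide(
Traceback (most recent call last):
IndexError: index -1 is out of bounds for axis 0 with size 0
```

Nothing blue is visible from the top because the arm covers the tray there. I'll use the side and wrist views instead.

```bash
cat > chk.py <<'E'
from h import *
import sys
tag,zb=sys.argv[1],float(sys.argv[2]) # expected underside height
s=env.get_state();print(s["t"],s["tool_pos"],s["wrist_force"])
for n in("side","wrist"):
    f=env.grab_frame(n);w=pts(f);im=f["image"].astype(int);x,y,z=np.moveaxis(w,-1,0);r,g,b=np.moveaxis(im,-1,0)
    cv2.imwrite(f"pics/{n}{tag}.png",f["image"][...,::-1])
    m=(abs(x-.57)<.15)&(abs(y-.03)<.15)&(b>r+50)&(z>zb-.02)&(z<zb+.06)
    p=w[m]
    if len(p)<50: print(n,len(p)); continue
    t=p[abs(p[:,2]-zb-.022)<.008]
    A=np.c_[t[:,:2]-t[:,:2].mean(0),np.ones(len(t))]
    print(n,len(p),rect(p),len(t),"plane",np.linalg.lstsq(A,t[:,2],rcond=None)[0].round(4) if len(t)>20 else None,np.percentile(p[:,2],[1,50,99]).round(4))
E
python3 chk.py 1 .149
cat > j.py <<'E'
import cv2,numpy as np,sys
t=sys.argv[1];a=[cv2.resize(cv2.imread(f"pics/{n}{t}.png"),(400,300)) for n in("side","wrist")]
cv2.imwrite(f"pics/j{t}.png",np.hstack(a))
E
python3 j.py 1
```

```text
5.825 [0.574792   0.04814397 0.27793275] [-0.10842583  0.17063667 -2.47418415]
side 2821 (array([573.5,  49.7]), array([150.7, 107.2]), 0.76) 1581 plane [-0.0006 -0.0153  0.1704] [0.1511 0.1711 0.1932]
wrist 29440 (array([574.7,  50.3]), array([150.6, 100.4]), 0.08) 18653 plane [2.600e-03 1.000e-04 1.705e-01] [0.1634 0.171  0.1917]
```

View pics/j1.png

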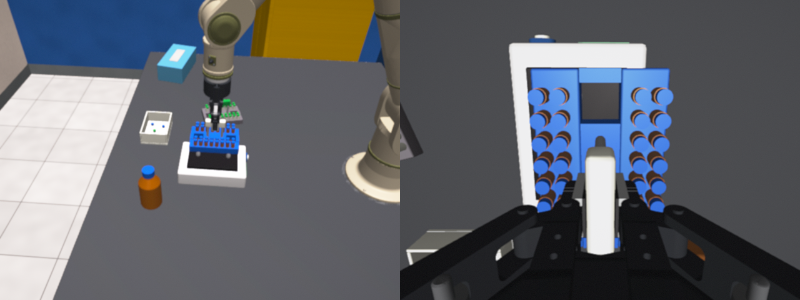

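The tray hangs level in the grip at about (574,50) mm, with the pegs visible under it near (198,154) and (228,156) in the side half. It needs about +2 mm in x and −25 mm in y.

Request:
{"method": "send_rows", "body": {"moves": [[[0, -0.03, 0], [0, 0, 0]], [[-0.007, -0.06, 0.02], [0, 0, 0]], [[-0.007, -0.085, 0.06], [0, 0, 0]], [[-0.007, -0.085, 0.1], [0, 0, 0]], [[-0.007, -0.085, 0.14], [0, 0, 0]], [[-0.007, -0.085, 0.16], [0, 0, 0]], [[-0.007, -0.085, 0.16], [0, 0, 0]], [[-0.007, -0.085, 0.16], [0, 0, 0]]]}}

```text
t: 6.92
tool_pos: [0.5775, 0.0223, 0.2307]
ee_rot: [[-1.0, 0.003, 0.001], [0.003, 1.0, 0.0], [-0.001, 0.0, -1.0]]
wrist_force: [0.6, -0.3, -3.6]
width: 0.0147
gripper_force: 68.6
```

```bash
python3 chk.py 2 .101
python3 - <<'E'
import cv2
cv2.imwrite("pics/s2c.png",cv2.resize(cv2.imread("pics/side2.png")[150:310,250:430],(720,600)[:2]))
E
```

```text
6.925 [0.57746976 0.02225703 0.23065115] [ 0.6180335  -0.31219426 -3.61555852]
side 2630 (array([576.4,  25. ]), array([149.4, 107.1]), 0.2) 1511 plane [ 0.0012 -0.0222  0.123 ] [0.1032 0.1239 0.146 ]
wrist 29361 (array([577.4,  23.8]), array([150.3,  99.5]), 0.06) 18595 plane [ 0.0037 -0.0002  0.1231] [0.1157 0.1236 0.1443]
```

View pics/wrist2.png

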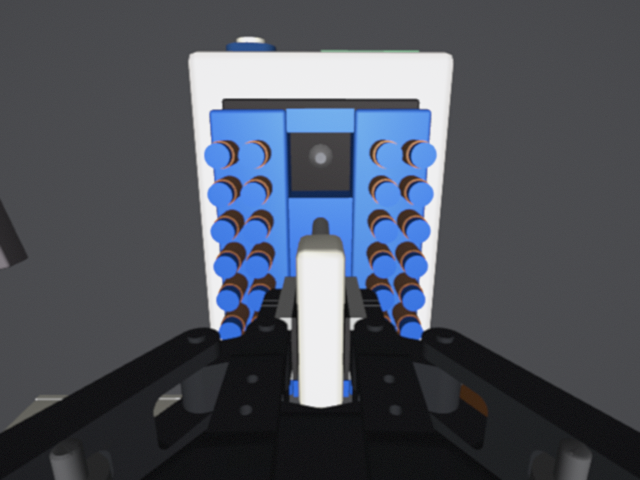

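View pics/s2c.png

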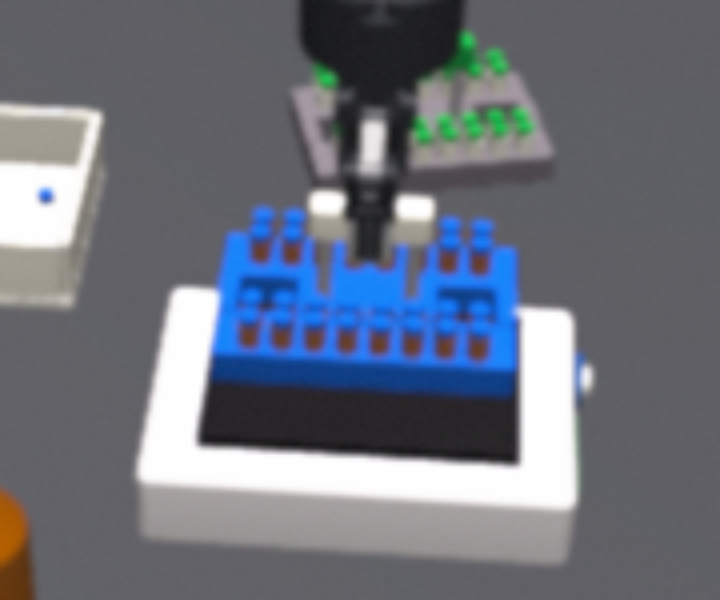

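In the wrist view the peg at (320,157) is centred in the visible hole, which spans columns 289–352 and rows 132–197. The side crop shows the tray level and squarely over the platform. I'll lower it slowly.

Request:
{"method": "send_rows", "body": {"moves": [[[0, 0, 0.015], [0, 0, 0]], [[0, 0, 0.03], [0, 0, 0]], [[0, 0, 0.045], [0, 0, 0]], [[0, 0, 0.06], [0, 0, 0]], [[0, 0, 0.07], [0, 0, 0]], [[0, 0, 0.08], [0, 0, 0]], [[0, 0, 0.09], [0, 0, 0]], [[0, 0, 0.097], [0, 0, 0]], [[0, 0, 0.097], [0, 0, 0]]]}}

```text
t: 8.15
tool_pos: [0.5772, 0.0221, 0.2011]
ee_rot: [[-1.0, 0.003, -0.0], [0.003, 1.0, -0.0], [0.0, -0.0, -1.0]]
wrist_force: [0.3, -0.2, -3.8]
width: 0.0148
gripper_force: 68.6
```

Request:
{"method": "send_rows", "body": {"moves": [[[0, 0, 0.003], [0, 0, 0]], [[0, 0, 0.006], [0, 0, 0]], [[0, 0, 0.008], [0, 0, 0]], [[0, 0, 0.008], [0, 0, 0]]]}}

```text
t: 8.65
tool_pos: [0.5773, 0.022, 0.1989]
ee_rot: [[-1.0, 0.003, 0.0], [0.003, 1.0, 0.0], [-0.0, 0.0, -1.0]]
wrist_force: [-0.0, -1.3, -2.8]
width: 0.0148
gripper_force: 68.6
```

Request:
{"method": "send_rows", "body": {"moves": [[[0, 0, 0.002], [0, 0, 0]], [[0, 0, 0.004], [0, 0, 0]], [[0, 0, 0.004], [0, 0, 0]]]}}

```text
t: 9.02
tool_pos: [0.5773, 0.022, 0.1986]
ee_rot: [[-1.0, 0.003, 0.001], [0.003, 1.0, -0.0], [-0.001, -0.0, -1.0]]
wrist_force: [-3.0, 0.3, 9.1]
width: 0.015
gripper_force: 70.5
```

The force has risen to about 9 N up, at the expected seated height of 0.1986 m, so the tray is resting on the platform. I'll open the fingers.

Request:
{"method": "send_rows", "body": {"moves": [[[0, 0, 0], [0, 0, 0]], [[0, 0, 0], [0, 0, 0]], [[0, 0, 0], [0, 0, 0]], [[0, 0, 0], [0, 0, 0]], [[0, 0, 0], [0, 0, 0]], [[0, 0, 0], [0, 0, 0]], [[0, 0, 0], [0, 0, 0]], [[0, 0, 0], [0, 0, 0]]], "hand": 0}}

```text
t: 10.02
tool_pos: [0.5773, 0.0221, 0.1977]
ee_rot: [[-1.0, 0.003, 0.0], [0.003, 1.0, 0.0], [-0.0, 0.0, -1.0]]
wrist_force: [0.1, -0.4, -0.2]
width: 0.0853
gripper_force: 0.0
```

Request:
{"method": "send_rows", "body": {"moves": [[[0, 0, -0.05], [0, 0, 0]], [[0, 0, -0.15], [0, 0, 0]], [[0, 0, -0.25], [0, 0, 0]], [[0, 0, -0.35], [0, 0, 0]], [[0, 0, -0.4], [0, 0, 0]], [[0, 0, -0.4], [0, 0, 0]], [[0, 0, -0.4], [0, 0, 0]]]}}

```text
t: 10.9
tool_pos: [0.5768, 0.022, 0.3169]
ee_rot: [[-1.0, 0.003, -0.001], [0.003, 1.0, -0.0], [0.001, -0.0, -1.0]]
wrist_force: [-0.5, -0.2, 0.4]
width: 0.085
gripper_force: 0.0
```

```bash
python3 chk.py 3 .07; python3 j.py 3
```

```text
10.9 [0.57684476 0.02197678 0.31685714] [-0.53123894 -0.23497433  0.42738755]
side 2693 (array([577.1,  13.7]), array([125.6, 158. ]), 178.97) 1488 plane [ 0.0024 -0.0185  0.0913] [0.0684 0.0918 0.1139]
wrist 16984 (array([584.4,  23.7]), array([110.2, 165.7]), 179.85) 11081 plane [ 0.0005 -0.0011  0.0911] [0.0691 0.0915 0.1123]
```

View pics/j3.png

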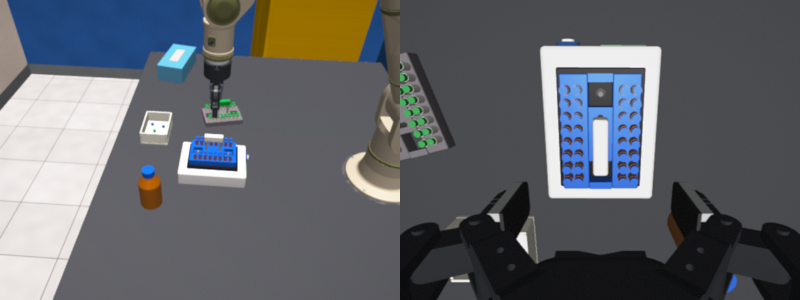

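The tray lies flat: its deck is at z = 0.091 m with tilt about 0.001 rad. The peg shows in the hole at (601,93), and the fingers are open and clear.

```bash
python3 -c "
from bench import env
print(env.finish_job())"
```

```text
the job is handed in; nothing more can be done
None
```

I seated the blue tray flat on the shaker with the pegs in its holes, released it with the gripper clear, left the grey tray and bottle untouched, and handed the job in at about 11 s (no verdict was returned).

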